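# Warm and vent the top culture dish

### The job

Slide the top culture dish, lid on and level, off its stack across onto the dish warmer beside it, until it lies wholly on the dark metal plate and square to it; never lift the dish, and leave the two dishes below as they are. Then vent it: raise one short end of its lid just clear of the dish, the other end staying on the dish, keep it open for a second, and set the lid back down fully seated. Finally press the warmer's start key right down and let go, leaving everything else on the bench undisturbed.

Things in the scene. Friction and masses are not known exactly. Their poses are not given: they have to be found in the camera images.
- dish_top: topmost of three identical white culture dishes stacked on the bench, long side to the robot, to be moved; foot 64 mm (x) by 110 mm (y), a slab 7 mm high; above it walls 56 by 102 mm outside, up to 19 mm; 22 mm high with its lid; about 110 g; purple board inside. Origin: centre of its underside, at the start 44 mm above the bench
- lid_center (a point): centre, half-way up, of the top dish's loose clear lid: 62 mm (x) by 108 mm (y) by 10 mm high, a 3 mm plate with a 1.5 mm thick skirt 7 mm deep round the dish's walls, 1.5 mm play each side; 30 g; gripped across its 62 mm. Axes of the lid. Seated: this point 17 mm, lower edge 12 mm, top 22 mm above the dish's underside; below it 5 mm of narrower dish wall shows; the foot is 1 mm proud of it
- lid_end_a (a point): middle of the lower edge of the top lid's short end at +y of the lid (54 mm from its centre); seated, 12 mm above the dish's underside; once it is above 19 mm that end is clear of the dish
- lid_end_b (a point): the same at the lid's other short end (-y)
- lid_mid: clear lid of the middle dish, same size as the top lid; origin: centre of its lower edge plane, its top lies 10 mm higher, at 44 mm above the bench; the top dish rests on it
- dish_mid: the middle dish of the stack, same size as the top one; origin: centre of its underside, 22 mm above the bench
- lid_low: clear lid of the lowest dish; origin: centre of its lower edge plane
- dish_low: the lowest dish of the stack, standing on the bench; origin: centre of its underside. The stack's long axis (y) runs within a few degrees of the warmer's y
- plate (a point): centre of the top of the dish warmer's dark metal plate, 130 mm (x) by 170 mm (y), 42 mm above the bench, 2 mm below the top dish's underside in the stack; in a fixed white housing 140 by 190 mm, 4 mm lower. Stack on its +y or -y side, 5 to 15 mm from the housing, tip box on the other. x points away from the robot, y along the long side. Control ledge, 28 mm high, along its -x side
- start_key_top (a point): centre of the top of the warmer's start key, a round grey button 26 mm across in a black collar on the control ledge, pressed straight down; 6 mm of travel against a spring, about 4 N when fully down; it springs back
- start_key (a joint): travel of the start key in m: 0 up, 0.006 fully down
- tip_box: closed pipette-tip box, grey with a white lid, 80 by 108 by 52 mm, loose, standing on the side of the warmer away from the stack; origin: centre of its underside
- media_bottle: glass media bottle, 68 mm across and 165 mm tall, loose, on the left of the bench; origin: centre of its underside
- tube_rack: white rack of capped tubes, 60 by 150 mm and 91 mm tall, fixed to the bench beyond the warmer; origin: centre of its underside
- reagent_jar: amber jar, 60 mm across and 75 mm tall, loose, on the right; origin: centre of its underside
- beaker: glass beaker, 72 mm across and 85 mm tall, loose, on the right; origin: centre of its underside
- spatula: steel spatula, 180 mm long, lying loose on the bench at the near right; origin: on its underside, about half-way along

How it is judged:
On the way, in this order (a step that is already met when the one before it is completed fails the run):
1. the top dish lies on the warmer's plate, square to it and still, lid seated (x of dish_top in the frame of plate between -0.034 and 0.034 m and y of dish_top in the frame of plate between -0.031 and 0.031 m and z of dish_top in the frame of plate between -0.004 and 0.004 m and angle between the y axis of dish_top and the y axis of plate, either way round below 0.2 rad and z of lid_end_a in the frame of dish_top between 0.0095 and 0.0145 m and z of lid_end_b in the frame of dish_top between 0.0095 and 0.0145 m and x of lid_center in the frame of dish_top between -0.003 and 0.003 m and y of lid_center in the frame of dish_top between -0.003 and 0.003 m and linear speed of dish_top below 0.02 m/s), for 0.2 s.
2. one short end of the lid is raised clear of the dish, the other end still on it, for most of a second (((z of lid_end_a in the frame of dish_top above 0.0195 m and z of lid_end_b in the frame of dish_top below 0.017 m) or (z of lid_end_b in the frame of dish_top above 0.0195 m and z of lid_end_a in the frame of dish_top below 0.017 m))), for 0.6 s.
3. the lid is seated on the dish again (z of lid_end_a in the frame of dish_top between 0.0095 and 0.0145 m and z of lid_end_b in the frame of dish_top between 0.0095 and 0.0145 m and x of lid_center in the frame of dish_top between -0.003 and 0.003 m and y of lid_center in the frame of dish_top between -0.003 and 0.003 m), for 0.2 s.
4. the start key is pressed down (value of joint start_key above 0.0045 m), for 0.05 s.
At the end, for the whole second after the job is handed in: top dish at rest on the plate (centre within 34 mm along the short and 31 mm along the long side, height within 4 mm, turned under 0.2 rad), lid seated (centre within 3 mm, ends within 2.5 mm of closed), start key up, lower dishes and lids within 8 mm of their start (all of step 3 and x of dish_top in the frame of plate between -0.034 and 0.034 m and y of dish_top in the frame of plate between -0.031 and 0.031 m and z of dish_top in the frame of plate between -0.004 and 0.004 m and angle between the y axis of dish_top and the y axis of plate, either way round below 0.2 rad and linear speed of dish_top below 0.01 m/s and value of joint start_key below 0.001 m and distance of each of dish_mid, dish_low, lid_mid, lid_low from where it was at the start of the episode below 0.008 m); the robot touches nothing.
It fails at once if the top dish is lifted (more than 8 mm above its start height) or tipped (more than 0.15 rad) (height (world z) of dish_top above 0.052 m or angle between dish_top's own z axis and vertical above 0.15 rad).
It fails at once if the lid is lifted off altogether (both ends 6 mm above closed) or swung wide open (an end 40 mm up) (z of each of lid_end_a, lid_end_b in the frame of dish_top above 0.018 m or z of any of lid_end_a, lid_end_b in the frame of dish_top above 0.052 m).
It fails at once if the lower dishes of the stack are disturbed (more than 10 mm) (distance of any of dish_mid, dish_low, lid_mid, lid_low from where it was at the start of the episode above 0.01 m).
It fails at once if the start key is pressed before the dish is on the plate and closed (value of joint start_key above 0.003 m and not (x of dish_top in the frame of plate between -0.034 and 0.034 m and y of dish_top in the frame of plate between -0.031 and 0.031 m and z of dish_top in the frame of plate between -0.004 and 0.004 m and z of lid_end_a in the frame of dish_top between 0.0095 and 0.0145 m and z of lid_end_b in the frame of dish_top between 0.0095 and 0.0145 m and x of lid_center in the frame of dish_top between -0.003 and 0.003 m and y of lid_center in the frame of dish_top between -0.003 and 0.003 m)).
It fails at once if a bystander is moved more than 15 mm (distance of any of tip_box, media_bottle, reagent_jar, beaker, spatula from where it was at the start of the episode above 0.015 m).
It also fails if it takes over 58 s, if anything falls off the work surface, if the arm or the gripper's body presses on something with over 40 N, if the wrist force passes 120 N, or if a joint passes its speed limit or range.

### The arm

A 7-joint arm with a two-finger parallel gripper is mounted at the origin on the work surface. World frame = base frame: x ahead of the robot, y to its left, z up, the work surface at z = 0. Lengths are in m, angles in rad, forces in N, time in s.
With the tool pointing down it reaches from about 0.4 to 0.85 m from the base axis. Payload 4.5 kg.
Tool frame: the origin (TCP) lies midway between the tips of the shut fingers; the grasp point (between the pads) lies 19 mm behind it; z points along the fingers, x is the direction in which the jaws open and shut, and the axes are right-handed (so a half turn about z gives the same grasp; the last joint's range is limited). The gripper opens to 88 mm and grips with 3 to 60 N. Pads are 18 mm wide; open, the fingers measure 123 mm over their backs; the gripper's body (75 mm by 187 mm) begins 45 mm behind the grasp point.
Start: joints at [-1.144, 0.689, -0.195, 1.565, 0.157, 0.902, -0.215], TCP at [0.239, 0.577, 0.239] pointing down, gripper open.
Joint ranges: [-3.01, 3.01], [-0.46, 2.08], [-1.47, 1.51], [0.13, 2.56], [-1, 4.14], [0.04, 2.09], [-2.66, 2.66]. Speed limits (rad/s): [2.57, 2.57, 3.14, 3.14, 3.14, 3.14, 3.14].

### API

Orientations are given as a unit quaternion [x, y, z, w].
In Python, from plant import r gives the robot as it stands. The module is installed in compiled form; this text tells all that it offers.
- The arm moves only by the tool play_rows, never from a script. Its argument "increments" is a list of rows, each a list of 7 numbers: the opening, from 0 (shut) to 1 (fully open), then the shift along the tool's x, y, z in mm, then the turn, a rotation vector about the tool's x, y, z in rad. In form: [[hand, dx, dy, dz, wx, wy, wz], ...]. A call has exactly 8 rows; each row shifts and turns the pose as measured when the row begins, along the tool's axes as they then stand; what a row does not reach is not made up. A row lasts 1/8 s, in which the tool goes at most 62.5 mm and 10.7 degrees, less where a joint would pass 70% of its speed; a pose out of reach is approached as far as the arm can. A call is refused whole if a number of a shift passes 62.5 or a number of a turn 0.188, either way. A call with a gripper value outside its range is refused whole. The fingers move at their own pace and stop on an object; "grip_force" is the grip in N (left out, the last holds). Time passes only in rows, so rows that do not move let the fingers close, or fill a call up. It gives the time, the measured TCP pose, the force and the opening at its end, in the units of the state.
- r.get_state(): the state, without advancing time (a new reading comes with each control period).
- r.snapshot(name): name is "scene" or "top" or "wrist"; returns the picture (384x512x3 uint8, red, green, blue); there is no depth.
- r.get_calibration(name): a dict with "fx", "fy", "cx", "cy" (pixels), "dist" ([k1, k2, p1, p2, k3] as OpenCV has them; the pictures are not rectified), "R" (3x3) and "t" (3): a world point X has camera coordinates R X + t. Camera axes: x right, y down, z forward; pixel columns grow to the right and rows downward; lengths in m; the calibration is good to about 2 mm. A picture is of the moment at which its call begins: read the wrist's pose just before it. get_calibration takes no time and is no camera call; for the wrist camera it gives the pose at the moment of the call.
- r.finish_job(): hands the job in, once; it reports no verdict.
The state is a dict: "clock": time; "q": joint angles; "qd": joint speeds; "joint_torque": joint torques, N m; "tool_pos": TCP position; "eef_rot": TCP orientation; "contact_force": force on the tool from outside, world axes, zero at the start; "moment": the same for the moment, N m; "opening": opening from 0.0 (shut) to 1.0 (fully open).
Only numpy, scipy, OpenCV 4.12 (cv2) and the standard library are available. Lean on these libraries where they do the work, as an engineer would, in place of code of your own. Each camera call takes 0.05 s, during which the arm holds its last target.

## Working session

There is one attempt and no reset: what is moved stays moved. The work goes in short steps, Python scripts to look and compute and a tool call to move; the robot and the scene stay as the last step left them, time stands still between calls to the robot, and variables do not carry over. Pictures are saved under pics/ and viewed, and the job is handed in when it is done.

Besides the shell and the picture viewer there is one more tool, called after "Call:" by a JSON object that holds its "fn" and its "kwargs". play_rows: Moves the arm, as the interface text tells. Its arguments: {"type":"object","properties":{"increments":{"type":"array"},"grip_force":{"type":"number"}},"required":["increments"]}

```bash
mkdir -p pics; ls
cat > h.py <<'E'
from plant import r
import numpy as np, cv2
from scipy.spatial.transform import Rotation as Ro
def snap(n,f):
    c=r.get_calibration(n); im=r.snapshot(n); cv2.imwrite('pics/'+f,im[:,:,::-1]); return im,c
def ray(c,uv):
    K=np.array([[c['fx'],0,c['cx']],[0,c['fy'],c['cy']],[0,0,1.]]);
    p=cv2.undistortPoints(np.array([[uv]],float),K,np.array(c['dist'],float))[0,0]
    R=np.array(c['R']);t=np.array(c['t']); return -R.T@t, R.T@np.array([p[0],p[1],1.])
def atz(c,uv,z):
    o,d=ray(c,uv); return o+d*(z-o[2])/d[2]
def proj(c,X):
    K=np.array([[c['fx'],0,c['cx']],[0,c['fy'],c['cy']],[0,0,1.]]);
    return cv2.projectPoints(np.array(X,float).reshape(-1,1,3),cv2.Rodrigues(np.array(c['R'],float))[0],np.array(c['t'],float),K,np.array(c['dist'],float))[0][:,0]
def st():
    s=r.get_state(); print('t',round(s['clock'],2),'p',np.round(s['tool_pos'],4),'rot',np.round(Ro.from_quat(s['eef_rot']).as_matrix(),3).tolist(),'F',np.round(s['contact_force'],2),'M',np.round(s['moment'],2),'o',round(s['opening'],3)); return s
E
python3 - <<'E'
from h import *
st()
for n in ['scene','top']:
    im,c=snap(n,n+'0.png'); print(n,c)
E
```

```text
pics
t 0.0 p [0.239  0.5768 0.2379] rot [[0.383, 0.924, -0.001], [0.924, -0.383, -0.002], [-0.002, 0.0, -1.0]] F [-0.51  0.24  0.05] M [ 0.01 -0.01  0.03] o 0.997
scene {'fx': 412.91582428936454, 'fy': 412.91582428936454, 'cx': 250.89647534930577, 'cy': 197.5837526055328, 'dist': array([-0.14451317,  0.        ,  0.        ,  0.        ,  0.        ]), 'R': array([[-0.82691249,  0.5623142 , -0.00429912],
       [ 0.34675901,  0.50387889, -0.79111583],
       [-0.44268943, -0.65567432, -0.61165126]]), 't': array([ 0.4603204 , -0.12899544,  1.49516141])}
top {'fx': 422.91835254363605, 'fy': 422.91835254363605, 'cx': 257.90762012225866, 'cy': 188.2026044286626, 'dist': array([-0.0858473,  0.       ,  0.       ,  0.       ,  0.       ]), 'R': array([[ 0.0266777 , -0.99958645,  0.01073407],
       [-0.9971842 , -0.02736336, -0.06982068],
       [ 0.07008553, -0.00884119, -0.99750181]]), 't': array([-0.00723235,  0.57874703,  1.12818952])}
```

View pics/scene0.png

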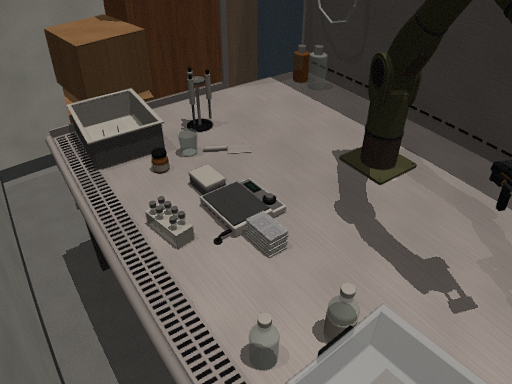

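View pics/top0.png

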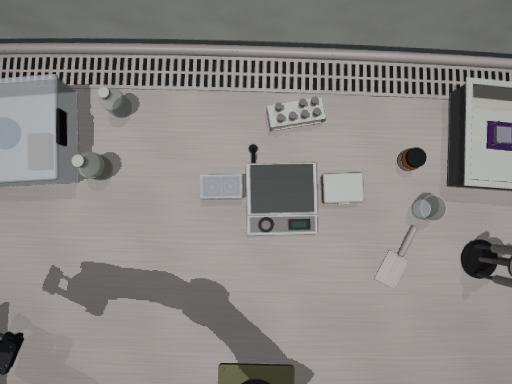

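The scene view shows the stack to the left (+y) of the warmer. In the top view the stack is at about (221,187), the plate at (281,188), the key at (266,225) and the tip box at (343,188). I'll enlarge it.

Run:
```python
import cv2
im=cv2.imread('pics/top0.png'); cv2.imwrite('pics/top0z.png',cv2.resize(im[145:245,190:370],None,fx=4.4,fy=4.4,interpolation=cv2.INTER_CUBIC))
im=cv2.imread('pics/scene0.png'); cv2.imwrite('pics/scene0z.png',cv2.resize(im[155:260,180:300],None,fx=5,fy=5,interpolation=cv2.INTER_CUBIC))
```

```text
(no output)
```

View pics/top0z.png

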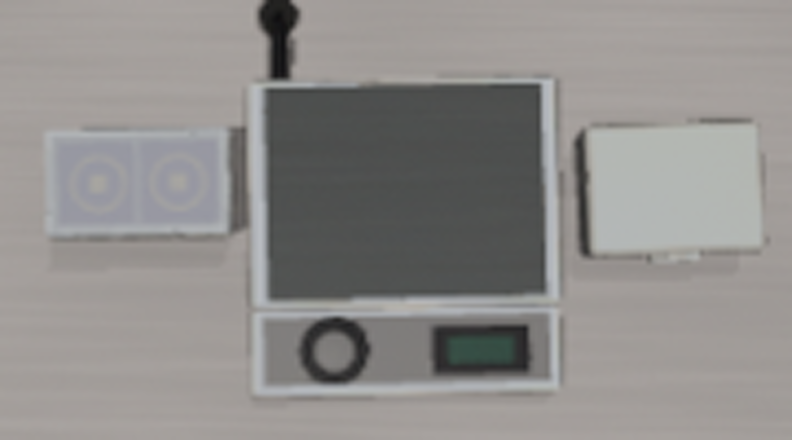

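View pics/scene0z.png

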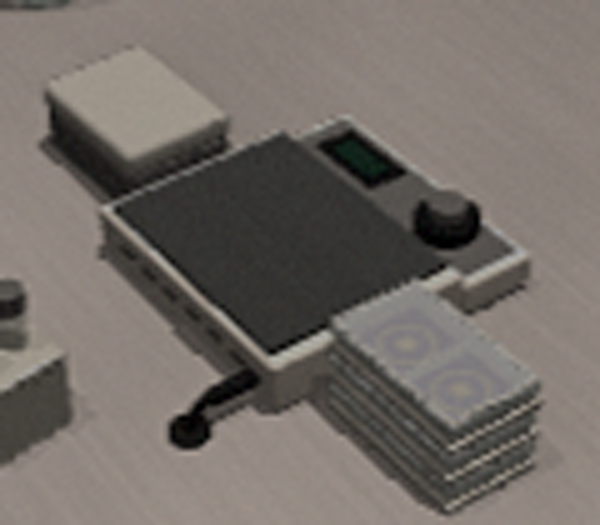

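Run:
```python
from h import *
c=r.get_calibration('top')
f=lambda u,v:(190+u/4.4-.4,145+v/4.4-.4)
for n,z,P in [('stack',.066,[(45,130),(228,130),(230,235),(47,237)]),('plate',.042,[(265,85),(545,83),(547,298),(267,300)]),('key',.036,[(335,350)]),('tip',.052,[(588,128),(758,123),(762,246),(590,254)])]:
    X=np.array([atz(c,f(*p),z)[:2] for p in P]); print(n,X.round(4).tolist(),X.mean(0).round(4))
for n,uv,z in [('bot1',(92,165),.08),('bot2',(112,100),.08),('rackA',(270,125),.045),('rackB',(325,118),.045)]:
    print(n,atz(c,uv,z).round(3))
cs=r.get_calibration('scene')
# triangulate key: scene zoom (455,207), top (335,350); stack corner
def tri(a,b):
    (o1,d1),(o2,d2)=a,b
    A=np.stack([d1,-d2],1); s=np.linalg.lstsq(A,o2-o1,rcond=None)[0]
    p,q=o1+s[0]*d1,o2+s[1]*d2; return (p+q)/2,np.linalg.norm(p-q)
g=lambda u,v:(180+u/5-.4,155+v/5-.4)
print('key',tri(ray(c,f(335,350)),ray(cs,g(457,205))))
print('stk near-right',tri(ray(c,f(45,130)),ray(cs,g(448,435))), tri(ray(c,f(228,130)),ray(cs,g(333,325))))
print('plate',tri(ray(c,f(265,85)),ray(cs,g(272,355))),tri(ray(c,f(545,83)),ray(cs,g(108,208))))
```

```text
stack [[0.6082, 0.1616], [0.6111, 0.0529], [0.5488, 0.0499], [0.5446, 0.1581]] [0.5782 0.1056]
plate [[0.6417, 0.032], [0.6478, -0.1386], [0.5169, -0.1421], [0.5113, 0.0271]] [ 0.5794 -0.0554]
key [[0.4822, -0.0148]] [ 0.4822 -0.0148]
tip [[0.6199, -0.1638], [0.626, -0.2675], [0.5514, -0.2707], [0.5438, -0.1662]] [ 0.5853 -0.217 ]
bot1 [0.623 0.443 0.08 ]
bot2 [0.797 0.4   0.08 ]
rackA [ 0.748 -0.019  0.045]
rackB [ 0.772 -0.168  0.045]
key (array([ 0.47906227, -0.01193804,  0.04720437]), np.float64(0.008404928769375822))
stk near-right (array([0.60863736, 0.16226126, 0.06099055]), np.float64(9.268699076014966e-05)) (array([0.61050059, 0.05384869, 0.06127364]), np.float64(0.0027745811489849467))
plate (array([0.64002672, 0.03346847, 0.03897695]), np.float64(0.005047346823214292)) (array([ 0.64822217, -0.13912153,  0.03790896]), np.float64(0.0003426106343108038))
```

```bash
cat >> h.py <<'E'
def plan(target,Rt,n=8,hand=1.0,start=None):
    s=r.get_state(); p=np.array(s['tool_pos']) if start is None else start[0]; R=Ro.from_quat(s['eef_rot']) if start is None else start[1]
    Rt=Ro.from_matrix(Rt); dv=(R.inv()*Rt).as_rotvec()/n; d=(np.array(target)-p)/n; rows=[]
    for i in range(n):
        rows.append([hand]+np.round(R.inv().apply(d)*1000,1).tolist()+np.round(dv,3).tolist()); R=R*Ro.from_rotvec(dv)
    for w in rows: print(w)
def down(yaw,tilt=0):
    x=np.array([np.cos(yaw),np.sin(yaw),0]); z=np.array([0,0,-1.]); M=np.stack([x,np.cross(z,x),z],1)
    return (Ro.from_matrix(M)*Ro.from_rotvec([tilt,0,0])).as_matrix()
E
python3 - <<'E'
from h import *
plan([.578,.205,.238],down(.034),8)
E
```

```text
[1.0, -26.7, 56.9, 0.1, 0.0, 0.0, 0.143]
[1.0, -18.3, 60.2, 0.0, 0.0, 0.0, 0.143]
[1.0, -9.6, 62.2, 0.0, 0.0, 0.0, 0.143]
[1.0, -0.6, 62.9, 0.0, 0.0, 0.0, 0.143]
[1.0, 8.3, 62.3, 0.0, 0.0, 0.0, 0.143]
[1.0, 17.1, 60.5, 0.0, 0.0, 0.0, 0.143]
[1.0, 25.6, 57.5, 0.0, 0.0, 0.0, 0.143]
[1.0, 33.5, 53.2, 0.0, 0.0, 0.0, 0.143]
```

Call:
{"fn": "play_rows", "kwargs": {"increments": [[1, -18, 38, 0, 0, 0, 0.1], [1, -14, 39, 0, 0, 0, 0.1], [1, -10, 40, 0, 0, 0, 0.1], [1, -6, 41, 0, 0, 0, 0.1], [1, -2, 42, 0, 0, 0, 0.1], [1, 2, 42, 0, 0, 0, 0.1], [1, 6, 41, 0, 0, 0, 0.1], [1, 10, 40, 0, 0, 0, 0.1]]}}

```text
clock: 1.1
tool_pos: [0.4605, 0.3216, 0.2344]
eef_rot: [0.984, 0.179, -0.004, 0.001]
contact_force: [0.0, 0.6, -0.2]
opening: 1.001
```

Run:
```python
from h import *
st(); plan([.578,.18,.238],down(.034),8)
```

```text
t 1.1 p [0.4605 0.3216 0.2344] rot [[0.936, 0.353, -0.007], [0.353, -0.936, -0.004], [-0.008, 0.001, -1.0]] F [ 0.01  0.55 -0.22] M [-0.01 -0.02 -0.  ] o 1.001
[1.0, 7.5, 21.7, -0.5, 0.0, 0.001, 0.041]
[1.0, 8.4, 21.4, -0.5, 0.0, 0.001, 0.041]
[1.0, 9.2, 21.1, -0.5, 0.0, 0.001, 0.041]
[1.0, 10.1, 20.7, -0.5, 0.0, 0.001, 0.041]
[1.0, 10.9, 20.2, -0.5, 0.0, 0.001, 0.041]
[1.0, 11.7, 19.8, -0.5, 0.0, 0.001, 0.041]
[1.0, 12.5, 19.3, -0.5, 0.0, 0.001, 0.041]
[1.0, 13.3, 18.7, -0.5, 0.0, 0.001, 0.041]
```

Call:
{"fn": "play_rows", "kwargs": {"increments": [[0.4, 7.5, 22, -0.5, 0, 0, 0.044], [0.4, 8.5, 22, -0.5, 0, 0, 0.044], [0.4, 9.5, 21.5, -0.5, 0, 0, 0.044], [0.4, 10, 21, -0.5, 0, 0, 0.044], [0.4, 11, 20.5, -0.5, 0, 0, 0.044], [0.4, 12, 20, -0.5, 0, 0, 0.044], [0.4, 12.5, 19.5, -0.5, 0, 0, 0.044], [0.4, 13, 19, -0.5, 0, 0, 0.03]]}}

```text
clock: 2.1
tool_pos: [0.5816, 0.1686, 0.2372]
eef_rot: [1.0, 0.004, -0.005, 0.002]
contact_force: [0.2, -0.6, -0.1]
opening: 0.398
```

Run:
```python
from h import *
st(); im,c=snap('wrist','w1.png'); print({k:np.round(v,3).tolist() for k,v in c.items()})
```

```text
t 2.1 p [0.5816 0.1686 0.2372] rot [[1.0, 0.007, -0.009], [0.007, -1.0, -0.003], [-0.009, 0.003, -1.0]] F [ 0.19 -0.57 -0.08] M [-0.06  0.02  0.07] o 0.398
{'fx': 315.397, 'fy': 315.397, 'cx': 256.728, 'cy': 195.247, 'dist': [-0.023, 0.0, 0.0, 0.0, 0.0], 'R': [[1.0, 0.006, -0.009], [0.009, -0.957, 0.29], [-0.007, -0.29, -0.957]], 't': [-0.58, 0.117, 0.442]}
```

View pics/w1.png

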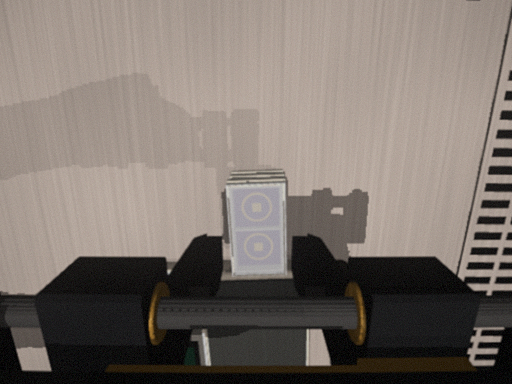

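Run:
```python
from h import *
c=r.get_calibration('wrist')
im=cv2.imread('pics/w1.png'); cv2.imwrite('pics/w1z.png',cv2.resize(im[160:290,200:320],None,fx=4.6,fy=4.6,interpolation=cv2.INTER_CUBIC))
```

```text
(no output)
```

View pics/w1z.png

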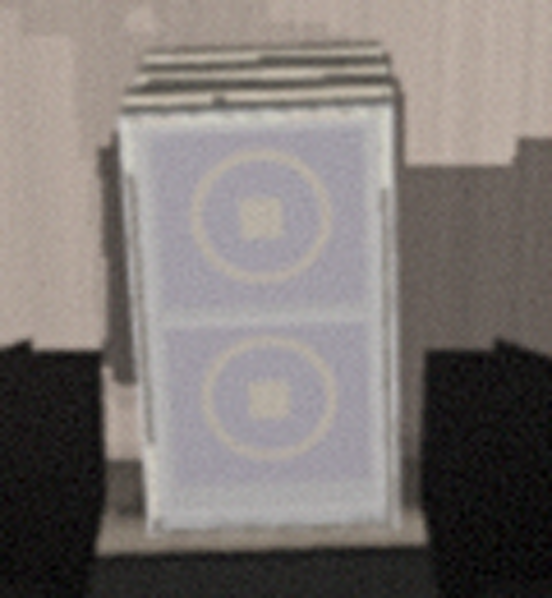

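The wrist view shows the top lid's corners at about (226,183), (285,182), (286,274) and (232,275). The three dishes' +y end edges are visible above it.

Run:
```python
from h import *
c=r.get_calibration('wrist')
f=lambda u,v:(200+u/4.6-.4,160+v/4.6-.4)
X=np.array([atz(c,f(*p),.066)[:2] for p in [(122,110),(392,104),(398,528),(150,532)]]); print(X.round(4).tolist(),X.mean(0))
print(np.linalg.norm(X-np.roll(X,1,0),axis=1))
# foot of top dish at +y end z=.051/.044 
print([atz(c,f(*p),.051)[:2].round(4) for p in [(125,100),(395,88)]])
plan([.578,.225,.12],down(.034),8,.4)
```

```text
[[0.5508, 0.1554], [0.6119, 0.1569], [0.6163, 0.0482], [0.5547, 0.0468]] [0.58343219 0.10180702]
[0.108658   0.06113782 0.10881258 0.06166967]
[array([0.55  , 0.1538]), array([0.6138, 0.1569])]
[0.4, -0.6, -7.7, 14.6, 0.001, 0.001, -0.004]
[0.4, -0.6, -7.7, 14.6, 0.001, 0.001, -0.004]
[0.4, -0.6, -7.7, 14.6, 0.001, 0.001, -0.004]
[0.4, -0.6, -7.7, 14.7, 0.001, 0.001, -0.004]
[0.4, -0.6, -7.7, 14.7, 0.001, 0.001, -0.004]
[0.4, -0.5, -7.6, 14.7, 0.001, 0.001, -0.004]
[0.4, -0.5, -7.6, 14.7, 0.001, 0.001, -0.004]
[0.4, -0.5, -7.6, 14.7, 0.001, 0.001, -0.004]
```

Call:
{"fn": "play_rows", "kwargs": {"increments": [[0.4, 0, -8, 14.5, 0.001, 0.001, -0.004], [0.4, 0, -8, 14.5, 0.001, 0.001, -0.004], [0.4, 0, -8, 14.5, 0.001, 0.001, -0.004], [0.4, 0, -8, 14.5, 0.001, 0.001, -0.004], [0.4, 0, -8, 14.5, 0.001, 0.001, -0.004], [0.4, 0, -8, 14.5, 0.001, 0.001, -0.004], [0.4, 0, -8, 14.5, 0.001, 0.001, -0.004], [0.4, 0, -6, 14.5, 0.001, 0.001, -0.004]]}}

```text
clock: 3.15
tool_pos: [0.5799, 0.2342, 0.1125]
eef_rot: [1.0, 0.02, -0.001, -0.003]
contact_force: [0.1, -0.1, -0.2]
opening: 0.402
```

Run:
```python
from h import *
st(); im,c=snap('wrist','w2.png')
```

```text
t 3.15 p [0.5799 0.2342 0.1125] rot [[0.999, 0.041, -0.001], [0.041, -0.999, 0.005], [-0.001, -0.005, -1.0]] F [ 0.14 -0.06 -0.22] M [-0.03  0.06  0.  ] o 0.402
```

View pics/w2.png

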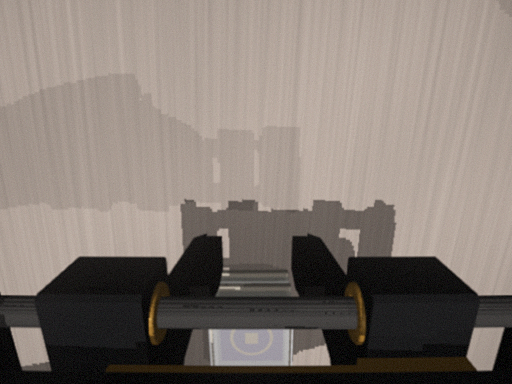

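Run:
```python
from h import *
im=cv2.imread('pics/w2.png'); cv2.imwrite('pics/w2z.png',cv2.resize(im[260:370,200:310],None,fx=5,fy=5,interpolation=cv2.INTER_CUBIC))
c=r.get_calibration('wrist')
for y,z in [(.156,.066),(.156,.056),(.157,.051),(.157,.044)]: print(y,z,proj(c,[[.583,y,z]]).round(1))
plan([.581,.195,.0465],down(.036),7,.4)
```

```text
0.156 0.066 [[258.9 323.7]]
0.156 0.056 [[258.8 314.8]]
0.157 0.051 [[258.9 309.5]]
0.157 0.044 [[258.9 303.9]]
[0.4, 0.2, 5.8, 9.1, -0.001, 0.001, 0.001]
[0.4, 0.2, 5.7, 9.1, -0.001, 0.001, 0.001]
[0.4, 0.2, 5.7, 9.1, -0.001, 0.001, 0.001]
[0.4, 0.2, 5.7, 9.1, -0.001, 0.001, 0.001]
[0.4, 0.2, 5.7, 9.1, -0.001, 0.001, 0.001]
[0.4, 0.2, 5.7, 9.1, -0.001, 0.001, 0.001]
[0.4, 0.2, 5.7, 9.1, -0.001, 0.001, 0.001]
```

View pics/w2z.png

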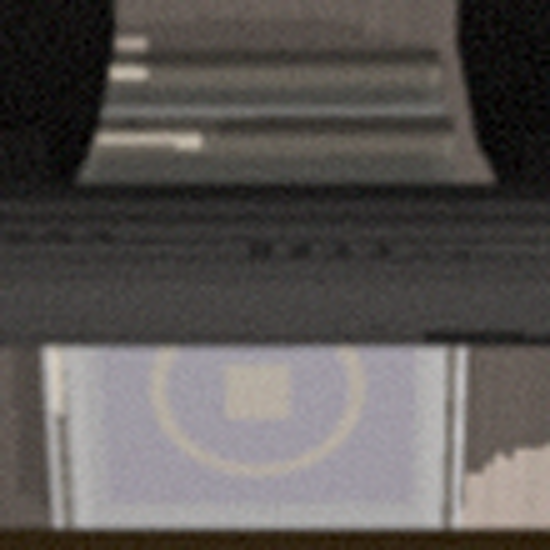

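Run:
```python
from h import *
s=st();c=r.get_calibration('wrist')
for p in [(60,520),(455,520),(52,350),(450,350)]: print(atz(c,(200+p[0]/5-.4,260+p[1]/5-.4),.066).round(4))
for p in [(100,130),(450,125)]: print('midfoot',atz(c,(200+p[0]/5-.4,260+p[1]/5-.4),.029).round(4))
```

```text
t 3.2 p [0.5785 0.2349 0.1105] rot [[0.999, 0.042, -0.004], [0.042, -0.999, 0.005], [-0.004, -0.005, -1.0]] F [ 0.05  1.12 -0.94] M [-0.    0.02 -0.02] o 0.401
[0.5488 0.1182 0.066 ]
[0.6086 0.121  0.066 ]
[0.5477 0.1492 0.066 ]
[0.6056 0.1518 0.066 ]
midfoot [0.5503 0.1625 0.029 ]
midfoot [0.608 0.166 0.029]
```

Call:
{"fn": "play_rows", "kwargs": {"increments": [[0.4, 0.3, 5.5, 9, 0, 0, 0], [0.4, 0.3, 5.5, 9, 0, 0, 0], [0.4, 0.3, 5.5, 9, 0, 0, 0], [0.4, 0.3, 5.5, 9, 0, 0, 0], [0.4, 0.3, 5.5, 9, 0, 0, 0], [0.4, 0.3, 5, 8, 0, 0, 0], [0.4, 0.3, 5, 7, 0, 0, 0], [0.4, 0, 0, 0, 0, 0, 0]]}}

```text
clock: 4.2
tool_pos: [0.5832, 0.1925, 0.0464]
eef_rot: [1.0, 0.019, -0.002, -0.002]
contact_force: [-1.2, -0.2, 1.0]
opening: 0.399
```

Run:
```python
from h import *
for i in range(4): st()
```

```text
t 4.2 p [0.5832 0.1925 0.0464] rot [[0.999, 0.039, -0.003], [0.039, -0.999, 0.003], [-0.003, -0.003, -1.0]] F [-1.19 -0.24  0.97] M [-0.06  0.09 -0.03] o 0.399
t 4.2 p [0.5832 0.1925 0.0464] rot [[0.999, 0.039, -0.003], [0.039, -0.999, 0.003], [-0.003, -0.003, -1.0]] F [-1.19 -0.24  0.97] M [-0.06  0.09 -0.03] o 0.399
t 4.2 p [0.5832 0.1925 0.0464] rot [[0.999, 0.039, -0.003], [0.039, -0.999, 0.003], [-0.003, -0.003, -1.0]] F [-1.19 -0.24  0.97] M [-0.06  0.09 -0.03] o 0.399
t 4.2 p [0.5832 0.1925 0.0464] rot [[0.999, 0.039, -0.003], [0.039, -0.999, 0.003], [-0.003, -0.003, -1.0]] F [-1.19 -0.24  0.97] M [-0.06  0.09 -0.03] o 0.399
```

Call:
{"fn": "play_rows", "kwargs": {"increments": [[0.4, -0.4, 8, 0, 0, 0, 0], [0.4, -0.4, 8, 0, 0, 0, 0], [0.4, -0.4, 7, 0, 0, 0, 0], [0.4, -0.4, 6, 0, 0, 0, 0], [0.4, -0.2, 6, 0, 0, 0, 0], [0.4, -0.2, 6, 0, 0, 0, 0], [0.4, -0.2, 6, 0, 0, 0, 0], [0.4, -0.2, 6, 0, 0, 0, 0]]}}

```text
clock: 5.2
tool_pos: [0.5836, 0.1377, 0.0472]
eef_rot: [1.0, 0.02, -0.0, -0.003]
contact_force: [0.1, 0.9, 0.2]
opening: 0.4
```

Run:
```python
from h import *
st(); im,c=snap('top','t2.png'); cv2.imwrite('pics/t2z.png',cv2.resize(cv2.cvtColor(im,4)[145:245,190:370],None,fx=4.4,fy=4.4,interpolation=cv2.INTER_CUBIC))
im,c=snap('scene','s2.png'); cv2.imwrite('pics/s2z.png',cv2.resize(cv2.cvtColor(im,4)[155:260,180:300],None,fx=5,fy=5,interpolation=cv2.INTER_CUBIC))
st()
```

```text
t 5.2 p [0.5836 0.1377 0.0472] rot [[0.999, 0.04, -0.001], [0.04, -0.999, 0.005], [-0.001, -0.005, -1.0]] F [0.07 0.88 0.15] M [ 0.11  0.06 -0.02] o 0.4
t 5.3 p [0.5836 0.1366 0.0471] rot [[0.999, 0.039, -0.001], [0.039, -0.999, 0.004], [-0.001, -0.004, -1.0]] F [-0.36 -0.09  0.17] M [-0.11  0.02 -0.05] o 0.401
```

View pics/t2z.png

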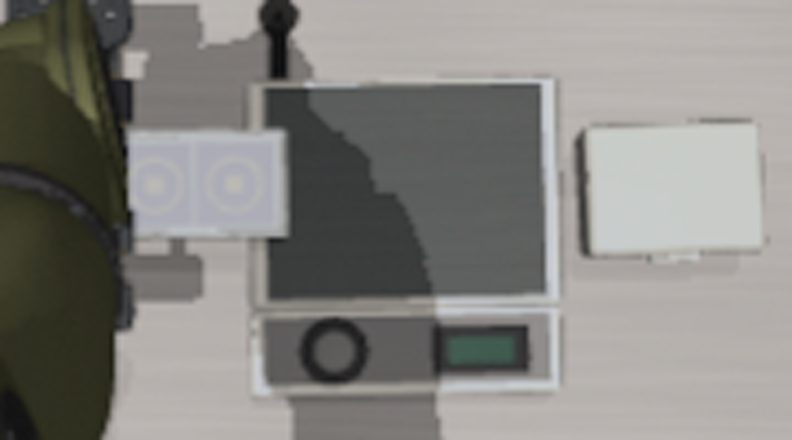

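View pics/s2z.png

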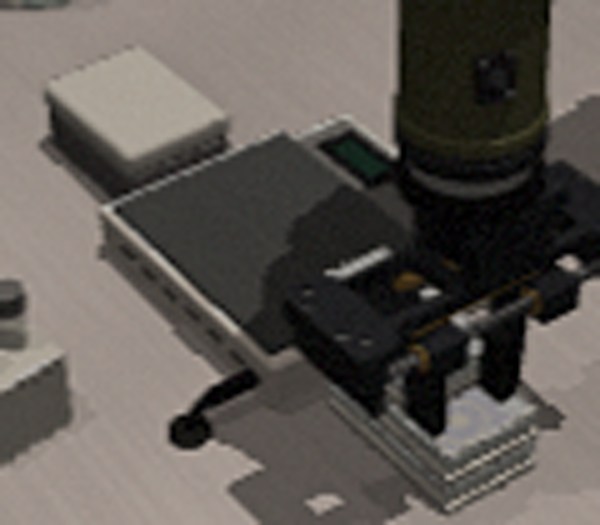

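Call:
{"fn": "play_rows", "kwargs": {"increments": [[0.4, -0.2, 6, 0.3, 0, 0, 0], [0.4, -0.2, 7, 0.2, 0, 0, 0], [0.4, -0.2, 7, 0, 0, 0, 0], [0.4, -0.2, 7, 0, 0, 0, 0], [0.4, -0.2, 7, 0, 0, 0, 0], [0.4, -0.2, 7, 0, 0, 0, 0], [0.4, -0.2, 7, 0, 0, 0, 0], [0.4, -0.2, 7, 0, 0, 0, 0]]}}

```text
clock: 6.3
tool_pos: [0.5847, 0.08, 0.0468]
eef_rot: [1.0, 0.02, 0.0, -0.003]
contact_force: [0.7, 1.0, -0.2]
opening: 0.398
```

Run:
```python
from h import *
st(); im,c=snap('top','t3.png'); cv2.imwrite('pics/t3z.png',cv2.resize(cv2.cvtColor(im,4)[145:245,190:370],None,fx=4.4,fy=4.4,interpolation=cv2.INTER_CUBIC))
```

```text
t 6.3 p [0.5847 0.08   0.0468] rot [[0.999, 0.041, 0.0], [0.041, -0.999, 0.007], [0.0, -0.007, -1.0]] F [ 0.72  1.03 -0.17] M [0.09 0.11 0.08] o 0.398
```

View pics/t3z.png

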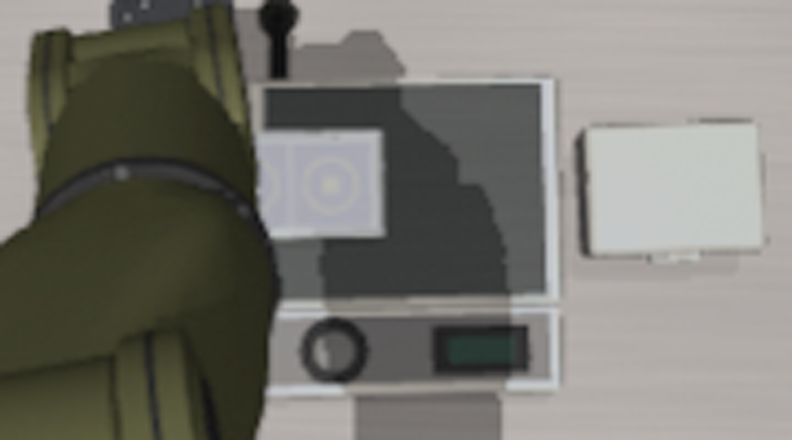

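Call:
{"fn": "play_rows", "kwargs": {"increments": [[0.4, -0.2, 8, 0, 0, 0, 0], [0.4, -0.2, 8, 0, 0, 0, 0], [0.4, -0.2, 8, 0, 0, 0, 0], [0.4, -0.2, 8, 0, 0, 0, 0], [0.4, -0.2, 8, 0, 0, 0, 0], [0.4, -0.2, 8, 0, 0, 0, 0], [0.4, -0.2, 7, 0, 0, 0, 0], [0.4, -0.2, 5, 0, 0, 0, 0]]}}

```text
clock: 7.35
tool_pos: [0.5853, 0.0141, 0.0463]
eef_rot: [1.0, 0.02, -0.0, -0.003]
contact_force: [-0.2, 1.3, 1.2]
opening: 0.398
```

Run:
```python
from h import *
st(); im,c=snap('top','t4.png'); cv2.imwrite('pics/t4z.png',cv2.resize(cv2.cvtColor(im,4)[145:245,190:370],None,fx=4.4,fy=4.4,interpolation=cv2.INTER_CUBIC))
```

```text
t 7.35 p [0.5853 0.0141 0.0463] rot [[0.999, 0.039, -0.0], [0.039, -0.999, 0.005], [-0.0, -0.005, -1.0]] F [-0.18  1.28  1.19] M [ 0.22  0.07 -0.05] o 0.398
```

View pics/t4z.png

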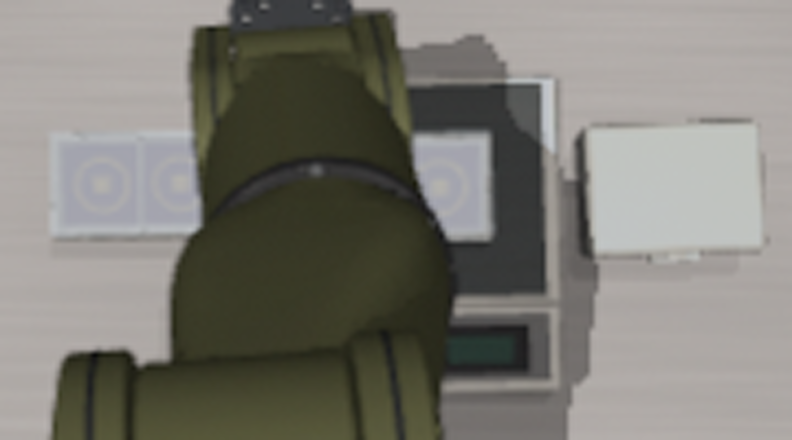

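Call:
{"fn": "play_rows", "kwargs": {"increments": [[0.4, 0, -6, 0, 0, 0, 0], [0.4, 0, -6, -3, 0, 0, 0], [0.4, 0, -6, -12, 0, 0, 0], [0.8, 0, 0, -35, 0, 0, 0], [1, 0, 0, -40, 0, 0, 0], [1, 0, 0, -40, 0, 0, 0], [1, 0, 0, -35, 0, 0, 0], [1, 0, 0, -5, 0, 0, 0]]}}

```text
clock: 8.4
tool_pos: [0.584, 0.0352, 0.2248]
eef_rot: [1.0, 0.022, 0.0, -0.002]
contact_force: [0.1, 0.5, 0.2]
opening: 0.944
```

Run:
```python
from h import *
st(); im,c=snap('wrist','w5.png'); np.save('c5.npy',c,allow_pickle=True)
cv2.imwrite('pics/w5z.png',cv2.resize(cv2.cvtColor(im,4)[150:384,140:370],None,fx=2.5,fy=2.5,interpolation=cv2.INTER_CUBIC))
```

```text
t 8.4 p [0.584  0.0352 0.2248] rot [[0.999, 0.043, -0.0], [0.043, -0.999, 0.005], [0.0, -0.005, -1.0]] F [0.07 0.51 0.2 ] M [-0.06  0.07 -0.04] o 0.944
```

View pics/w5z.png

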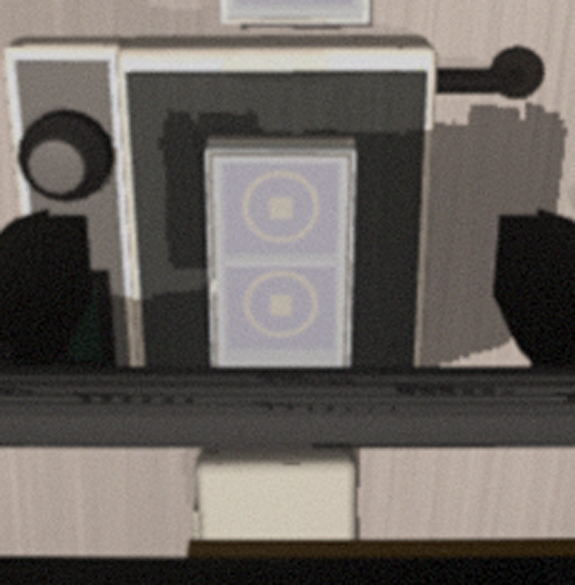

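The dish lies square on the plate. In the zoomed wrist view the lid's far edge runs from (207,152) to (356,152), and the key top is at about (55,167).

Run:
```python
from h import *
c=np.load('c5.npy',allow_pickle=True).item()
f=lambda p:(140+p[0]/2.5-.3,150+p[1]/2.5-.3)
for p in [(207,152),(356,152),(213,362),(350,362)]: print('lid',atz(c,f(p),.064).round(4))
for p in [(126,72),(427,72),(147,362),(415,362)]: print('plate',atz(c,f(p),.042).round(4))
for z in (.03,.034,.038,.042): print('key',z,atz(c,f((55,167)),z).round(4))
o,d=ray(c,f((55,167))); ct=r.get_calibration('top'); o2,d2=ray(ct,(190+335/4.4-.4,145+350/4.4-.4))
s=np.linalg.lstsq(np.stack([d,-d2],1),o2-o,rcond=None)[0]; print(o+s[0]*d,o2+s[1]*d2)
```

```text
lid [0.55   0.0008 0.064 ]
lid [0.6115 0.0034 0.064 ]
lid [ 0.5537 -0.0991  0.064 ]
lid [ 0.6153 -0.0965  0.064 ]
plate [0.5125 0.0279 0.042 ]
plate [0.6418 0.0333 0.042 ]
plate [ 0.5199 -0.1154  0.042 ]
plate [ 0.6491 -0.1099  0.042 ]
key 0.03 [ 0.4764 -0.0215  0.03  ]
key 0.034 [ 0.4776 -0.02    0.034 ]
key 0.038 [ 0.4788 -0.0185  0.038 ]
key 0.042 [ 0.48   -0.0169  0.042 ]
[ 0.48216697 -0.01426847  0.04895323] [ 0.48240527 -0.01446523  0.04895568]
```

Run:
```python
from h import *
st(); plan([.5815,-.018,.09],down(.037),7,1)
```

```text
t 8.45 p [0.5834 0.0352 0.2241] rot [[0.999, 0.043, -0.002], [0.043, -0.999, 0.005], [-0.001, -0.005, -1.0]] F [-0.69  0.25  0.2 ] M [-0.03  0.09  0.01] o 0.986
[1, -0.6, 7.7, 19.1, -0.001, 0.0, 0.001]
[1, -0.6, 7.7, 19.1, -0.001, 0.0, 0.001]
[1, -0.6, 7.6, 19.1, -0.001, 0.0, 0.001]
[1, -0.6, 7.6, 19.1, -0.001, 0.0, 0.001]
[1, -0.6, 7.6, 19.1, -0.001, 0.0, 0.001]
[1, -0.6, 7.6, 19.1, -0.001, 0.0, 0.001]
[1, -0.6, 7.6, 19.1, -0.001, 0.0, 0.001]
```

Call:
{"fn": "play_rows", "kwargs": {"increments": [[1, -0.6, 7.7, 19, -0.001, 0, 0.001], [1, -0.6, 7.7, 19, -0.001, 0, 0.001], [1, -0.6, 7.7, 19, -0.001, 0, 0.001], [1, -0.6, 7.7, 19, -0.001, 0, 0.001], [1, -0.6, 7.7, 19, -0.001, 0, 0.001], [1, -0.6, 7.7, 19, -0.001, 0, 0], [1, -0.6, 7, 18, 0, 0, 0], [1, 0, 0, 0, 0, 0, 0]]}}

```text
clock: 9.45
tool_pos: [0.5721, -0.0165, 0.0794]
eef_rot: [1.0, 0.021, -0.01, 0.001]
contact_force: [-0.0, 0.3, 1.0]
opening: 0.995
```

Run:
```python
from h import *
st(); plan([.5815,-.018,.0515],down(.037),6,1); im,c=snap('scene','s6.png'); cv2.imwrite('pics/s6z.png',cv2.resize(cv2.cvtColor(im,4)[140:260,180:300],None,fx=5,fy=5,interpolation=cv2.INTER_CUBIC))
```

```text
t 9.45 p [ 0.5721 -0.0165  0.0794] rot [[0.999, 0.042, -0.02], [0.042, -0.999, -0.001], [-0.02, 0.001, -1.0]] F [-0.03  0.29  0.98] M [-0.07  0.06  0.05] o 0.995
[1, 1.6, 0.3, 4.6, 0.0, 0.003, 0.001]
[1, 1.6, 0.3, 4.6, 0.0, 0.003, 0.001]
[1, 1.6, 0.3, 4.6, 0.0, 0.003, 0.001]
[1, 1.6, 0.3, 4.6, 0.0, 0.003, 0.001]
[1, 1.6, 0.3, 4.6, 0.0, 0.003, 0.001]
[1, 1.6, 0.3, 4.6, 0.0, 0.003, 0.001]
```

View pics/s6z.png

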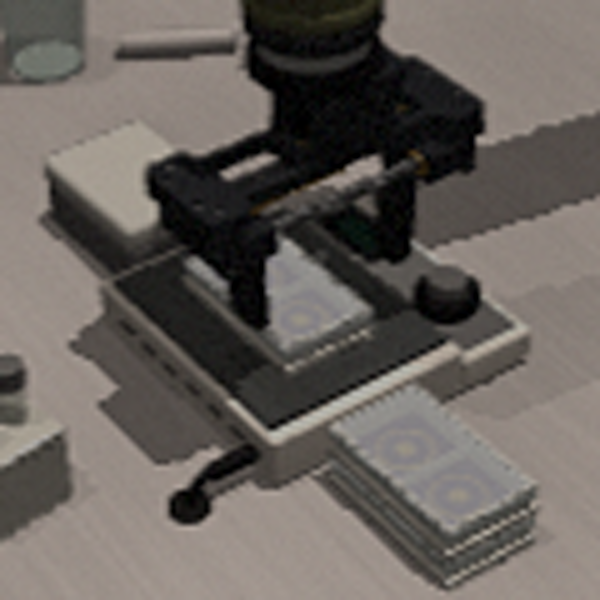

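Call:
{"fn": "play_rows", "kwargs": {"increments": [[1, 4, 0.5, 4, 0, 0.008, 0], [1, 3, 0.5, 4, 0, 0.006, 0], [1, 2, 0.3, 4, 0, 0.004, 0], [1, 0.5, 0, 4, 0, 0.002, 0], [1, 0, 0, 3, 0, 0, 0], [1, 0, 0, 2, 0, 0, 0], [1, 0, 0, 0, 0, 0, 0], [1, 0, 0, 0, 0, 0, 0]]}}

```text
clock: 10.5
tool_pos: [0.5842, -0.0152, 0.0593]
eef_rot: [1.0, 0.022, 0.003, -0.0]
contact_force: [-0.3, 0.6, -0.1]
opening: 0.999
```

Run:
```python
from h import *
st(); plan([.5815,-.018,.0515],down(.037),4,1); im,c=snap('wrist','w7.png')
```

```text
t 10.5 p [ 0.5842 -0.0152  0.0593] rot [[0.999, 0.045, 0.006], [0.045, -0.999, 0.001], [0.006, -0.001, -1.0]] F [-0.26  0.59 -0.06] M [-0.07  0.12 -0.01] o 0.999
[1, -0.7, 0.7, 1.9, -0.0, -0.002, 0.002]
[1, -0.7, 0.7, 1.9, -0.0, -0.002, 0.002]
[1, -0.7, 0.7, 1.9, -0.0, -0.002, 0.002]
[1, -0.7, 0.7, 1.9, -0.0, -0.002, 0.002]
```

View pics/w7.png

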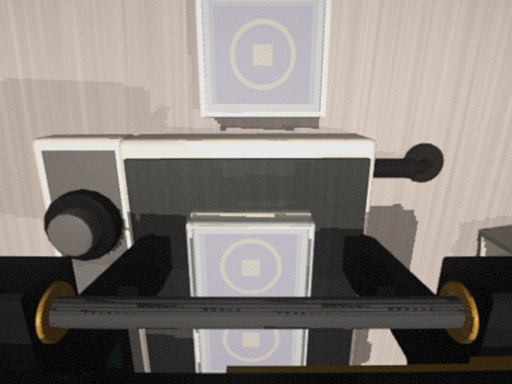

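Run:
```python
from h import *
st(); c=r.get_calibration('wrist')
for p in [(188,224),(313,223),(192,370),(307,370)]: print('lid',atz(c,p,.064).round(4))
print([atz(c,(188,213),z).round(4) for z in (.049,)],[atz(c,(309,213),.049).round(4)])
c5=np.load('c5.npy',allow_pickle=True).item()
o,d=ray(c5,(140+55/2.5-.3,150+167/2.5-.3)); o2,d2=ray(c,(74,236))
s=np.linalg.lstsq(np.stack([d,-d2],1),o2-o,rcond=None)[0]; print('key',o+s[0]*d,o2+s[1]*d2)
```

```text
t 10.55 p [ 0.5842 -0.0152  0.0592] rot [[0.999, 0.045, 0.006], [0.045, -0.999, 0.001], [0.006, -0.001, -1.0]] F [-0.09 -0.54  0.51] M [-0.    0.05  0.01] o 1.0
lid [0.5502 0.0012 0.064 ]
lid [0.6105 0.0042 0.064 ]
lid [ 0.5505 -0.0879  0.064 ]
lid [ 0.6158 -0.0854  0.064 ]
[array([0.5471, 0.0013, 0.049 ])] [array([0.6111, 0.004 , 0.049 ])]
key [ 0.4795957  -0.01748703  0.04053603] [ 0.47989206 -0.01848315  0.04082639]
```

Call:
{"fn": "play_rows", "kwargs": {"increments": [[1, -1, 0.7, 2, 0, -0.002, 0.002], [1, -1, 0.7, 2, 0, -0.002, 0.002], [1, -0.7, 0.7, 2, 0, -0.001, 0.002], [1, -0.5, 0.5, 1.5, 0, -0.001, 0.001], [1, 0, 0, 0, 0, 0, 0], [0.85, 0, 0, 0, 0, 0, 0], [0.8, 0, 0, 0, 0, 0, 0], [0.8, 0, 0, 0, 0, 0, 0]], "grip_force": 10}}

```text
clock: 11.55
tool_pos: [0.581, -0.0182, 0.0514]
eef_rot: [1.0, 0.019, 0.0, -0.0]
contact_force: [-0.1, 0.5, 0.5]
opening: 0.802
```

Run:
```python
from h import *
st()
```

```text
t 11.55 p [ 0.581  -0.0182  0.0514] rot [[0.999, 0.037, 0.0], [0.037, -0.999, 0.001], [0.0, -0.001, -1.0]] F [-0.09  0.5   0.5 ] M [-0.04  0.09 -0.01] o 0.802
```

Call:
{"fn": "play_rows", "kwargs": {"increments": [[0.75, 0, 0, 0, 0, 0, 0], [0.72, 0, 0, 0, 0, 0, 0], [0.6, 0, 0, 0, 0, 0, 0], [0.6, 0, 0, 0, 0, 0, 0], [0.6, 0, 0, 0, 0, 0, 0], [0.6, 0, 0, 0, 0, 0, 0], [0.6, 0, 0, 0, 0, 0, 0], [0.6, 0, 0, 0, 0, 0, 0]], "grip_force": 10}}

```text
clock: 12.55
tool_pos: [0.5811, -0.0181, 0.0515]
eef_rot: [1.0, 0.019, 0.0, -0.0]
contact_force: [0.1, -0.2, 0.9]
opening: 0.702
```

Run:
```python
from h import *
s=st(); im,c=snap('wrist','w8.png')
p=np.array(s['tool_pos'])
# pivot at -y end of lid, lid centre ~ (.5825,-.052), end wall top at 51 mm, z .061
y=np.array([-.037,1,0]); piv=np.array([.5827,-.052,.061])-.051*y
for a in (.03,.06,.1):
    for s in (1,):
        R=Ro.from_rotvec(np.array([1,.037,0])*a); q=piv+R.apply(p-piv); print(a,(q-p).round(4))
```

```text
t 12.55 p [ 0.5811 -0.0181  0.0515] rot [[0.999, 0.037, 0.0], [0.037, -0.999, 0.001], [0.0, -0.001, -1.0]] F [ 0.1  -0.21  0.95] M [-0.08  0.06 -0.04] o 0.702
0.03 [-0.      0.0002  0.0026]
0.06 [-0.      0.0004  0.0051]
0.1 [-0.      0.0005  0.0085]
```

View pics/w8.png

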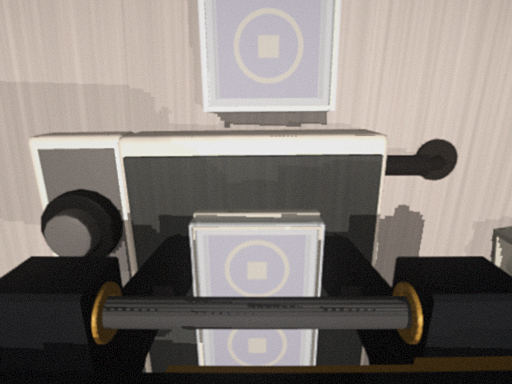

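Call:
{"fn": "play_rows", "kwargs": {"increments": [[0.6, 0, 0, -1.1, 0.013, 0, 0], [0.6, 0, 0, -1.1, 0.013, 0, 0], [0.6, 0, -0.1, -1.1, 0.013, 0, 0], [0.6, 0, -0.1, -1.1, 0.013, 0, 0], [0.6, 0, -0.1, -1.1, 0.013, 0, 0], [0.6, 0, -0.1, -1.1, 0.013, 0, 0], [0.6, 0, -0.2, -1.1, 0.013, 0, 0], [0.6, 0, -0.2, -1.1, 0.013, 0, 0]], "grip_force": 10}}

```text
clock: 13.6
tool_pos: [0.581, -0.0182, 0.0609]
eef_rot: [0.998, 0.018, -0.001, -0.056]
contact_force: [0.1, -0.3, 0.4]
opening: 0.703
```

Run:
```python
from h import *
s=st(); im,c=snap('wrist','w9.png')
im,c=snap('scene','s9.png'); cv2.imwrite('pics/s9z.png',cv2.resize(cv2.cvtColor(im,4)[160:250,190:290],None,fx=6,fy=6,interpolation=cv2.INTER_CUBIC))
st()
```

```text
t 13.6 p [ 0.581  -0.0182  0.0609] rot [[0.999, 0.037, -0.004], [0.037, -0.993, 0.111], [0.0, -0.111, -0.994]] F [ 0.14 -0.29  0.39] M [-0.21  0.02 -0.02] o 0.703
t 13.7 p [ 0.5811 -0.0189  0.0609] rot [[0.999, 0.036, -0.003], [0.036, -0.993, 0.111], [0.0, -0.111, -0.994]] F [-0.46 -0.2   0.08] M [-0.15  0.04  0.01] o 0.706
```

View pics/w9.png

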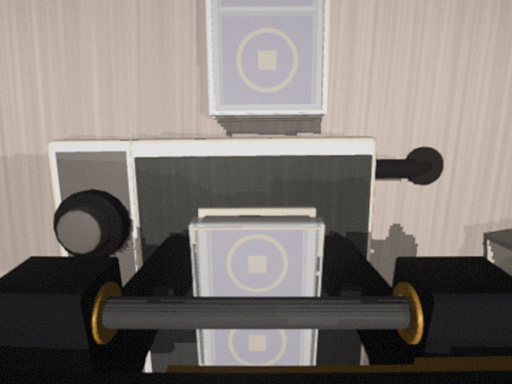

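View pics/s9z.png

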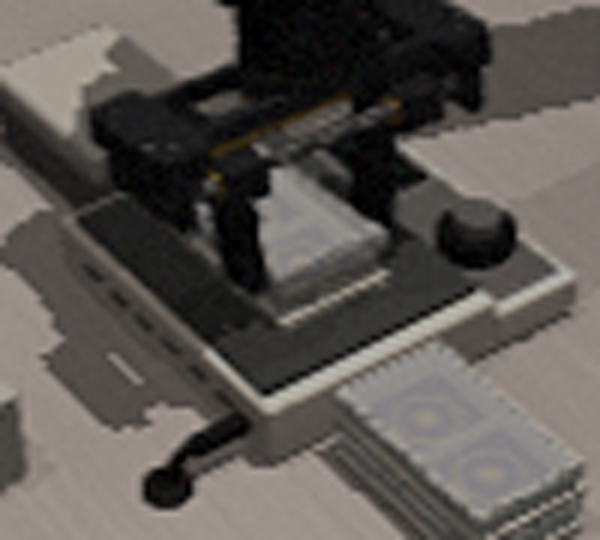

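Call:
{"fn": "play_rows", "kwargs": {"increments": [[0.6, 0, 0, 0, 0, 0, 0], [0.6, 0, 0, 0, 0, 0, 0], [0.6, 0, 0, 0, 0, 0, 0], [0.6, 0, 0, 0, 0, 0, 0], [0.6, 0, 0, 0, 0, 0, 0], [0.6, 0, 0, 0, 0, 0, 0], [0.6, 0, 0, 0, 0, 0, 0], [0.6, 0, 0, 0, 0, 0, 0]]}}

```text
clock: 14.7
tool_pos: [0.5809, -0.0181, 0.0608]
eef_rot: [0.998, 0.018, -0.001, -0.055]
contact_force: [-0.4, -0.6, 0.4]
opening: 0.702
```

Run:
```python
from h import *
s=st(); im,c=snap('wrist','w10.png'); c0=c
cv2.imwrite('pics/w10z.png',cv2.resize(cv2.cvtColor(im,4)[190:290,170:350],None,fx=4.4,fy=4.4,interpolation=cv2.INTER_CUBIC))
for z in (.064,.070,.075,.080): print(z,proj(c,[[.550,.0005,z],[.611,.003,z]]).round(1).tolist())
print('foot',proj(c,[[.5485,.002,.049],[.6125,.0043,.049]]).round(1).tolist())
```

```text
t 14.7 p [ 0.5809 -0.0181  0.0608] rot [[0.999, 0.037, -0.004], [0.037, -0.993, 0.111], [0.0, -0.111, -0.994]] F [-0.36 -0.58  0.44] M [-0.15  0.07 -0.  ] o 0.702
0.064 [[195.4, 217.2], [319.3, 216.6]]
0.07 [[193.0, 220.3], [321.8, 219.7]]
0.075 [[190.8, 223.2], [324.0, 222.5]]
0.08 [[188.5, 226.2], [326.3, 225.5]]
foot [[198.0, 207.5], [316.8, 207.5]]
```

View pics/w10z.png

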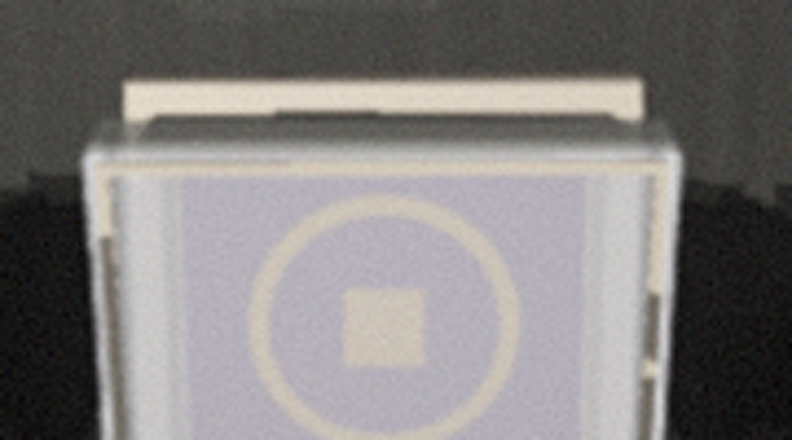

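Call:
{"fn": "play_rows", "kwargs": {"increments": [[0.6, 0, 0.1, 1.1, -0.013, 0, 0], [0.6, 0, 0.1, 1.1, -0.013, 0, 0], [0.6, 0, 0.1, 1.1, -0.013, 0, 0], [0.6, 0, 0.1, 1.1, -0.013, 0, 0], [0.6, 0, 0.1, 1.1, -0.013, 0, 0], [0.6, 0, 0.1, 1.1, -0.013, 0, 0], [0.6, 0, 0.1, 1.1, -0.013, 0, 0], [0.6, 0, 0.1, 1.1, -0.013, 0, 0]]}}

```text
clock: 15.75
tool_pos: [0.581, -0.0179, 0.0514]
eef_rot: [1.0, 0.019, 0.0, -0.0]
contact_force: [-1.1, -0.1, 2.6]
opening: 0.701
```

Run:
```python
from h import *
s=st(); plan([.5811,-.0182,.0515],down(.037),1,.6)
```

```text
t 15.75 p [ 0.581  -0.0179  0.0514] rot [[0.999, 0.037, 0.0], [0.037, -0.999, 0.0], [0.0, -0.0, -1.0]] F [-1.14 -0.15  2.57] M [-0.04  0.08  0.01] o 0.701
[0.6, 0.1, 0.3, -0.1, -0.0, -0.0, 0.0]
```

Back to the seated pose with light seating contact (2.6 N). Opening slowly.

Call:
{"fn": "play_rows", "kwargs": {"increments": [[0.6, 0, 0, 0.2, 0, 0, 0], [0.71, 0, 0, 0, 0, 0, 0], [0.73, 0, 0, 0, 0, 0, 0], [0.78, 0, 0, 0, 0, 0, 0], [0.85, 0, 0, 0, 0, 0, 0], [0.9, 0, 0, 0, 0, 0, 0], [0.9, 0, 0, -2, 0, 0, 0], [0.9, 0, 0, -2, 0, 0, 0]]}}

```text
clock: 16.75
tool_pos: [0.5809, -0.018, 0.0553]
eef_rot: [1.0, 0.019, 0.0, -0.0]
contact_force: [-0.0, -0.3, -0.6]
opening: 0.901
```

Run:
```python
from h import *
s=st(); im,c=snap('wrist','w11.png')
cv2.imwrite('pics/w11z.png',cv2.resize(cv2.cvtColor(im,4)[190:290,170:350],None,fx=4.4,fy=4.4,interpolation=cv2.INTER_CUBIC))
for z in (.064,.070): print(z,proj(c,[[.550,.0005,z],[.611,.003,z]]).round(1).tolist())
```

```text
t 16.75 p [ 0.5809 -0.018   0.0553] rot [[0.999, 0.037, 0.0], [0.037, -0.999, 0.0], [0.0, -0.0, -1.0]] F [-0.02 -0.3  -0.56] M [-0.06  0.03 -0.02] o 0.901
0.064 [[192.5, 223.6], [322.4, 223.0]]
0.07 [[189.9, 228.6], [325.0, 227.9]]
```

View pics/w11z.png

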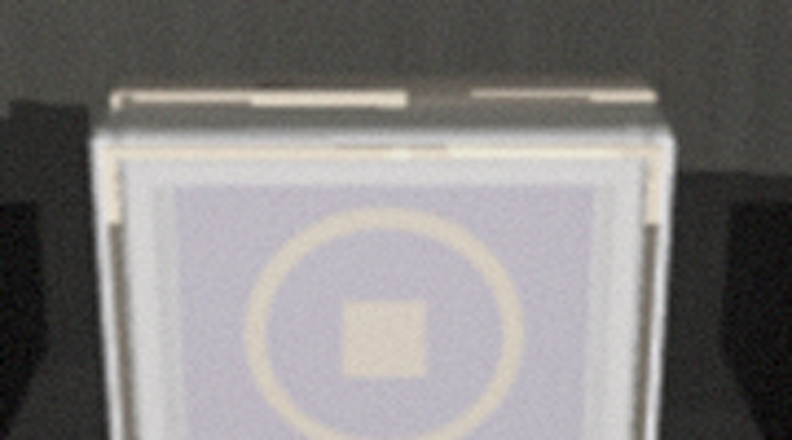

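Call:
{"fn": "play_rows", "kwargs": {"increments": [[0.9, 0, 0, -4, 0, 0, 0], [0.9, 0, 0, -6, 0, 0, 0], [0.9, 0, -3, -14, 0, 0, 0], [0.5, 0, -5, -20, 0, 0, 0], [0.1, 0, -7, -25, 0, 0, 0], [0, 0, -7, -30, 0, 0, 0], [0, 0, -7, -30, 0, 0, 0], [0, 0, -5, -10, 0, 0, 0]]}}

```text
clock: 17.8
tool_pos: [0.5797, 0.0178, 0.2035]
eef_rot: [1.0, 0.019, 0.001, -0.0]
contact_force: [0.3, 0.1, 0.3]
opening: 0.353
```

Run:
```python
from h import *
s=st(); im,c=snap('wrist','w12.png'); np.save('c12.npy',c,allow_pickle=True)
cv2.imwrite('pics/w12z.png',cv2.resize(cv2.cvtColor(im,4)[150:384,140:370],None,fx=2.5,fy=2.5,interpolation=cv2.INTER_CUBIC))
im,c=snap('scene','s12.png'); cv2.imwrite('pics/s12z.png',cv2.resize(cv2.cvtColor(im,4)[160:250,190:290],None,fx=6,fy=6,interpolation=cv2.INTER_CUBIC))
```

```text
t 17.8 p [0.5797 0.0178 0.2035] rot [[0.999, 0.037, 0.003], [0.037, -0.999, 0.001], [0.003, -0.001, -1.0]] F [0.26 0.11 0.3 ] M [-0.06  0.03 -0.  ] o 0.353
```

View pics/w12z.png

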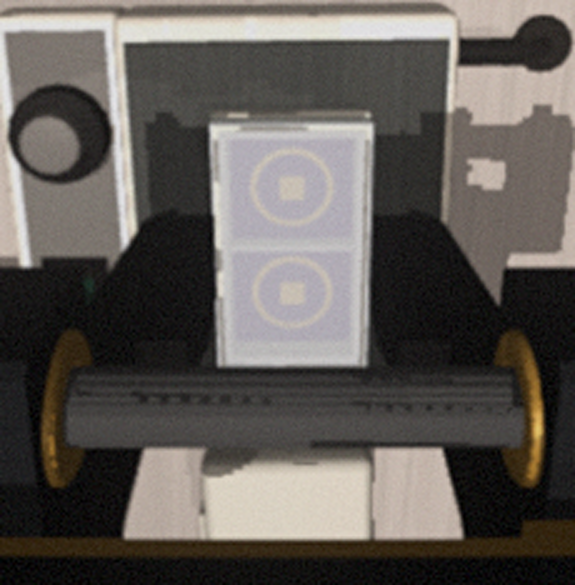

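View pics/s12z.png

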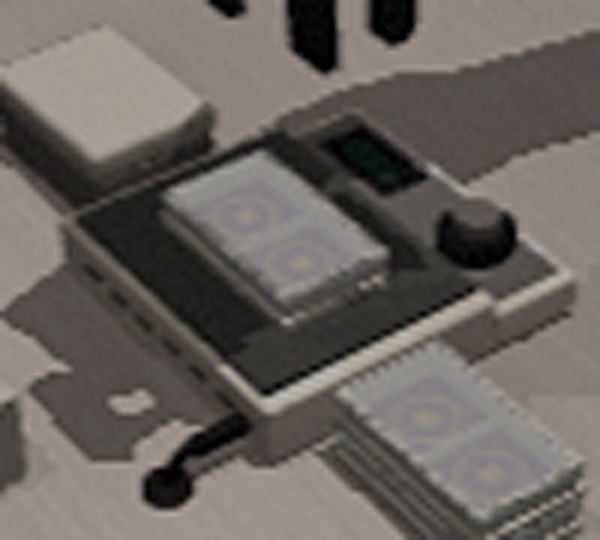

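The lid is closed and level and the lower stack looks unchanged. The key top is at zoomed pixel (49,144).

Run:
```python
from h import *
st(); c=np.load('c12.npy',allow_pickle=True).item(); c5=np.load('c5.npy',allow_pickle=True).item()
f=lambda p:(140+p[0]/2.5-.3,150+p[1]/2.5-.3)
for z in (.038,.042,.046): print(z,atz(c,f((49,144)),z).round(4))
for p in [(210,126),(371,126)]: print('lid',atz(c,f(p),.064).round(4))
plan([.480,-.0165,.12],down(.037),8,0)
```

```text
t 17.9 p [0.5793 0.0182 0.2023] rot [[0.999, 0.038, 0.002], [0.038, -0.999, 0.001], [0.002, -0.001, -1.0]] F [ 1.03  0.11 -0.14] M [-0.11  0.03 -0.01] o 0.265
0.038 [ 0.4793 -0.0174  0.038 ]
0.042 [ 0.4806 -0.016   0.042 ]
0.046 [ 0.4818 -0.0146  0.046 ]
lid [0.5492 0.0012 0.064 ]
lid [0.6104 0.0033 0.064 ]
[0, -12.6, 3.9, 10.3, -0.0, -0.0, 0.0]
[0, -12.6, 3.9, 10.3, -0.0, -0.0, 0.0]
[0, -12.6, 3.9, 10.3, -0.0, -0.0, 0.0]
[0, -12.6, 3.9, 10.3, -0.0, -0.0, 0.0]
[0, -12.6, 3.9, 10.3, -0.0, -0.0, 0.0]
[0, -12.6, 3.9, 10.3, -0.0, -0.0, 0.0]
[0, -12.6, 3.9, 10.3, -0.0, -0.0, 0.0]
[0, -12.6, 3.9, 10.3, -0.0, -0.0, 0.0]
```

Call:
{"fn": "play_rows", "kwargs": {"increments": [[0, -12.5, 4, 10, 0, 0, 0], [0, -12.5, 4, 10, 0, 0, 0], [0, -12.5, 4, 10, 0, 0, 0], [0, -12.5, 4, 10, 0, 0, 0], [0, -12.5, 4, 10, 0, 0, 0], [0, -12.5, 4, 10, 0, 0, 0], [0, -11, 3, 10, 0, 0, 0], [0, -6, 2, 5, 0, 0, 0]]}}

```text
clock: 18.9
tool_pos: [0.4792, -0.0177, 0.1173]
eef_rot: [1.0, 0.018, -0.007, 0.001]
contact_force: [-0.1, -0.2, 0.2]
opening: 0.002
```

Run:
```python
from h import *
st(); plan([.4805,-.0165,.06],down(.037),7,0)
im,c=snap('wrist','w13.png')
```

```text
t 18.9 p [ 0.4792 -0.0177  0.1173] rot [[0.999, 0.036, -0.014], [0.036, -0.999, -0.002], [-0.014, 0.001, -1.0]] F [-0.1  -0.21  0.22] M [-0.06  0.04  0.02] o 0.002
[0, 0.3, -0.2, 8.2, 0.0, 0.002, -0.0]
[0, 0.3, -0.2, 8.2, 0.0, 0.002, -0.0]
[0, 0.3, -0.2, 8.2, 0.0, 0.002, -0.0]
[0, 0.3, -0.2, 8.2, 0.0, 0.002, -0.0]
[0, 0.2, -0.2, 8.2, 0.0, 0.002, -0.0]
[0, 0.2, -0.2, 8.2, 0.0, 0.002, -0.0]
[0, 0.2, -0.2, 8.2, 0.0, 0.002, -0.0]
```

View pics/w13.png

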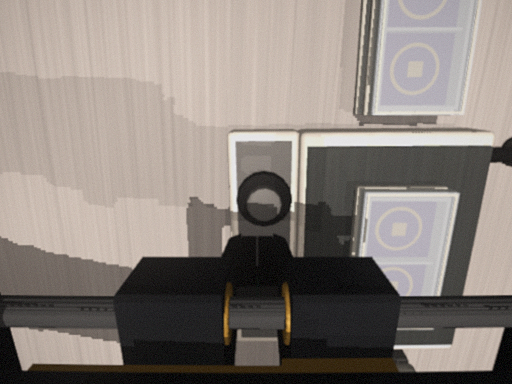

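Run:
```python
from h import *
s=st(); c=r.get_calibration('wrist'); c5=np.load('c5.npy',allow_pickle=True).item();c12=np.load('c12.npy',allow_pickle=True).item()
for z in (.038,.042,.046): print(z,atz(c,(264,200),z).round(4))
f=lambda p:(140+p[0]/2.5-.3,150+p[1]/2.5-.3)
for cc,p in((c5,f((55,167))),(c12,f((49,144)))):
  o,d=ray(cc,p); o2,d2=ray(c,(264,200))
  a=np.linalg.lstsq(np.stack([d,-d2],1),o2-o,rcond=None)[0]; print('key',o+a[0]*d,o2+a[1]*d2)
print(proj(c,[s['tool_pos']]))
im=cv2.imread('pics/w13.png'); cv2.imwrite('pics/w13z.png',cv2.resize(im[160:270,200:320],None,fx=5,fy=5,interpolation=cv2.INTER_CUBIC))
```

```text
t 18.95 p [ 0.4781 -0.0181  0.117 ] rot [[0.999, 0.036, -0.016], [0.036, -0.999, -0.002], [-0.016, 0.001, -1.0]] F [-1.06 -0.79  0.  ] M [-0.13  0.11 -0.  ] o 0.008
0.038 [ 0.4821 -0.0145  0.038 ]
0.042 [ 0.482  -0.0133  0.042 ]
0.046 [ 0.482 -0.012  0.046]
key [ 0.48246937 -0.01388995  0.04994314] [ 0.48189324 -0.01103563  0.04902771]
key [ 0.48218878 -0.01416777  0.04725715] [ 0.48194071 -0.01183273  0.04651247]
[[256.87499744 252.76773142]]
```

View pics/w13z.png

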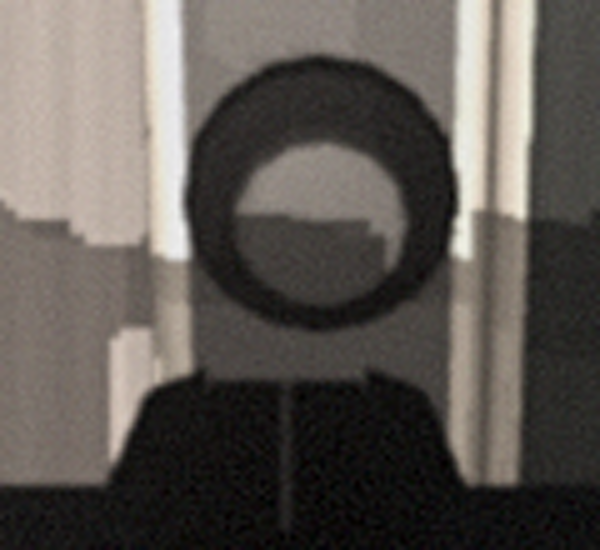

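Run:
```python
from h import *
c=r.get_calibration('wrist')
for z in (.042,.047): print(z,atz(c,(263.6,204.2),z).round(4))
plan([.482,-.015,.058],down(.037),7,0)
```

```text
0.042 [ 0.4819 -0.0165  0.042 ]
0.047 [ 0.4818 -0.0149  0.047 ]
[0, 0.7, -0.4, 8.4, 0.0, 0.002, -0.0]
[0, 0.7, -0.4, 8.4, 0.0, 0.002, -0.0]
[0, 0.7, -0.4, 8.4, 0.0, 0.002, -0.0]
[0, 0.6, -0.4, 8.4, 0.0, 0.002, -0.0]
[0, 0.6, -0.4, 8.4, 0.0, 0.002, -0.0]
[0, 0.6, -0.4, 8.4, 0.0, 0.002, -0.0]
[0, 0.6, -0.4, 8.4, 0.0, 0.002, -0.0]
```

Call:
{"fn": "play_rows", "kwargs": {"increments": [[0, 0.7, -0.4, 8, 0, 0.003, 0], [0, 0.7, -0.4, 8, 0, 0.003, 0], [0, 0.6, -0.4, 8, 0, 0.003, 0], [0, 0.6, -0.4, 8, 0, 0.003, 0], [0, 0.6, -0.4, 8, 0, 0.002, 0], [0, 0.6, -0.3, 8, 0, 0.002, 0], [0, 0.5, -0.2, 7, 0, 0, 0], [0, 0, 0, 0, 0, 0, 0]]}}

```text
clock: 19.95
tool_pos: [0.4841, -0.0147, 0.0576]
eef_rot: [1.0, 0.018, 0.001, 0.0]
contact_force: [0.5, 0.5, -0.4]
opening: 0.004
```

Run:
```python
from h import *
st()
```

```text
t 19.95 p [ 0.4841 -0.0147  0.0576] rot [[0.999, 0.037, 0.003], [0.037, -0.999, -0.001], [0.003, 0.001, -1.0]] F [ 0.47  0.48 -0.42] M [-0.1   0.1  -0.01] o 0.004
```

Call:
{"fn": "play_rows", "kwargs": {"increments": [[0, -0.6, 0, 1.5, 0, 0, 0], [0, -0.6, 0, 1.5, 0, 0, 0], [0, -0.4, 0, 1.5, 0, 0, 0], [0, 0, 0, 1.5, 0, 0, 0], [0, 0, 0, 1.5, 0, 0, 0], [0, 0, 0, 1.5, 0, 0, 0], [0, 0, 0, 1.5, 0, 0, 0], [0, 0, 0, 1, 0, 0, 0]]}}

```text
clock: 20.95
tool_pos: [0.4829, -0.0149, 0.0464]
eef_rot: [1.0, 0.018, 0.002, 0.0]
contact_force: [-0.3, 0.6, 3.1]
opening: 0.009
```

Run:
```python
from h import *
st()
```

```text
t 20.95 p [ 0.4829 -0.0149  0.0464] rot [[0.999, 0.036, 0.004], [0.036, -0.999, -0.001], [0.004, 0.001, -1.0]] F [-0.32  0.6   3.09] M [-0.06  0.16 -0.05] o 0.009
```

Call:
{"fn": "play_rows", "kwargs": {"increments": [[0, 0, 0, 1, 0, 0, 0], [0, 0, 0, 1, 0, 0, 0], [0, 0, 0, 1, 0, 0, 0], [0, 0, 0, 0.5, 0, 0, 0], [0, 0, 0, 0, 0, 0, 0], [0, 0, 0, 0, 0, 0, 0], [0, 0, 0, 0, 0, 0, 0], [0, 0, 0, 0, 0, 0, 0]]}}

```text
clock: 21.95
tool_pos: [0.4829, -0.0149, 0.0446]
eef_rot: [1.0, 0.018, 0.003, 0.0]
contact_force: [-0.6, -0.6, 4.1]
opening: 0.003
```

Run:
```python
from h import *
st()
```

```text
t 21.95 p [ 0.4829 -0.0149  0.0446] rot [[0.999, 0.036, 0.006], [0.036, -0.999, -0.001], [0.006, 0.001, -1.0]] F [-0.59 -0.55  4.07] M [-0.01  0.18 -0.02] o 0.003
```

Call:
{"fn": "play_rows", "kwargs": {"increments": [[0, 0, 0, 2, 0, 0, 0], [0, 0, 0, 2, 0, 0, 0], [0, 0, 0, 2, 0, 0, 0], [0, 0, 0, 2, 0, 0, 0], [0, 0, 0, 2, 0, 0, 0], [0, 0, 0, 2, 0, 0, 0], [0, 0, 0, 2, 0, 0, 0], [0, 0, 0, 2, 0, 0, 0]]}}

```text
clock: 22.95
tool_pos: [0.4828, -0.015, 0.044]
eef_rot: [1.0, 0.018, 0.008, 0.001]
contact_force: [-4.0, -0.1, 29.3]
opening: 0.007
```

Run:
```python
from h import *
st(); im,c=snap('scene','s14.png'); cv2.imwrite('pics/s14z.png',cv2.resize(cv2.cvtColor(im,4)[160:250,190:290],None,fx=6,fy=6,interpolation=cv2.INTER_CUBIC))
```

```text
t 22.95 p [ 0.4828 -0.015   0.044 ] rot [[0.999, 0.036, 0.016], [0.036, -0.999, -0.001], [0.016, 0.002, -1.0]] F [-3.96 -0.14 29.29] M [ 0.18  0.84 -0.02] o 0.007
```

View pics/s14z.png

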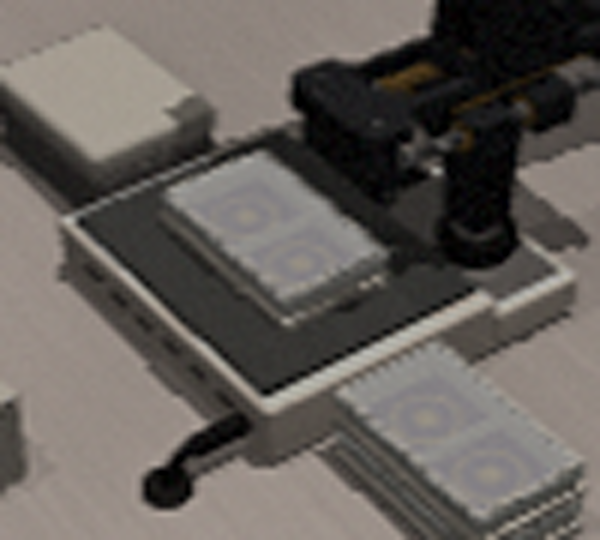

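The force climbed to 29 N with no further travel, so the key is at its stop. It read 3.1 N and 4.1 N at 0.0464 m and 0.0446 m, which fits the spring. Releasing.

Call:
{"fn": "play_rows", "kwargs": {"increments": [[0, 0, 0, -4, 0, 0, 0], [0, 0, 0, -5, 0, -0.004, 0], [0, 0, 0, -8, 0, -0.004, 0], [0, 0, 0, -15, 0, 0, 0], [0, 0, -5, -20, 0, 0, 0], [0, -6, -20, -20, 0, 0, 0], [0, -10, -30, -20, 0, 0, 0], [0, -10, -30, -20, 0, 0, 0]]}}

```text
clock: 24.0
tool_pos: [0.453, 0.0686, 0.1608]
eef_rot: [1.0, 0.015, 0.004, 0.001]
contact_force: [0.6, 0.3, 0.1]
opening: 0.01
```

Call:
{"fn": "play_rows", "kwargs": {"increments": [[0, -10, -25, 0, 0, 0, 0], [0, -10, -25, 0, 0, 0, 0], [0, -10, -25, 0, 0, 0, 0], [0, -10, -25, 0, 0, 0, 0], [0, -5, -15, 0, 0, 0, 0], [0, 0, 0, 0, 0, 0, 0], [0, 0, 0, 0, 0, 0, 0], [0, 0, 0, 0, 0, 0, 0]]}}

```text
clock: 25.0
tool_pos: [0.4033, 0.1873, 0.1664]
eef_rot: [1.0, 0.016, 0.007, -0.001]
contact_force: [0.7, 0.6, -0.3]
opening: 0.01
```

Run:
```python
from h import *
st(); im,c=snap('top','t15.png'); cv2.imwrite('pics/t15z.png',cv2.resize(cv2.cvtColor(im,4)[145:245,190:370],None,fx=4.4,fy=4.4,interpolation=cv2.INTER_CUBIC))
im,c=snap('scene','s15.png'); cv2.imwrite('pics/s15z.png',cv2.resize(cv2.cvtColor(im,4)[160:250,190:290],None,fx=6,fy=6,interpolation=cv2.INTER_CUBIC))
```

```text
t 25.0 p [0.4033 0.1873 0.1664] rot [[0.999, 0.032, 0.013], [0.032, -0.999, 0.002], [0.014, -0.002, -1.0]] F [ 0.71  0.63 -0.29] M [-0.07  0.04  0.03] o 0.01
```

View pics/t15z.png

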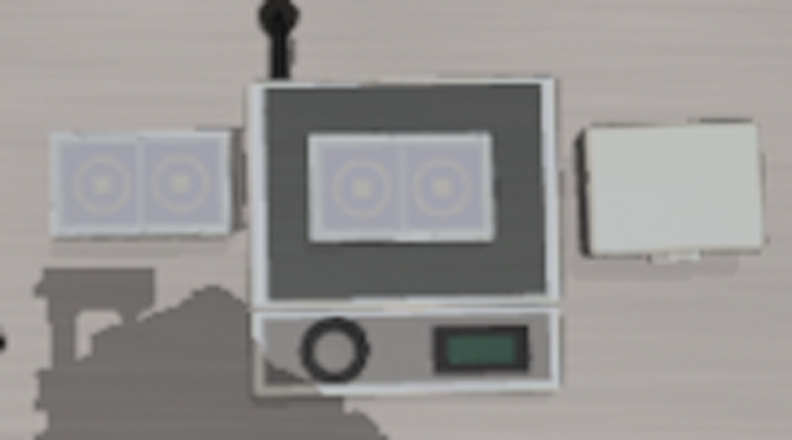

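View pics/s15z.png

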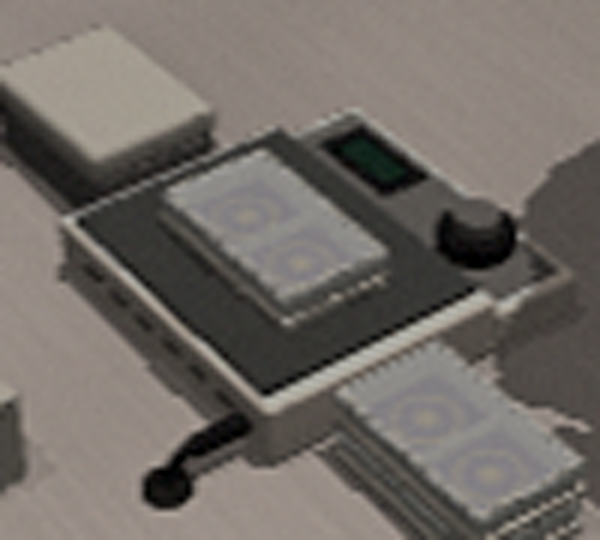

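Dish centred and square on the plate, lid level, key back up, and the tip box in place. One numeric check on the lower stack and the bystanders.

Run:
```python
from h import *
c=r.get_calibration('top'); f=lambda u,v:(190+u/4.4-.4,145+v/4.4-.4)
for n,z,P in [('mid',.044,[(50,132),(230,130),(232,233),(52,238)]),('top',.064,[(308,133),(490,132),(493,240),(310,241)])]:
    X=np.array([atz(c,f(*p),z)[:2] for p in P]); print(n,X.mean(0).round(4))
a=cv2.imread('pics/top0.png').astype(int);b=cv2.imread('pics/t15.png').astype(int)
d=(abs(a-b).max(2)>40).astype('uint8'); n,_,s,ce=cv2.connectedComponentsWithStats(d)
for i in range(1,n):
    if s[i,4]>25: print(s[i])
```

```text
mid [0.5797 0.1052]
top [ 0.5805 -0.0504]
[ 260  175   43   25 1051]
[ 198  206  103  157 6363]
[   42   218   220   166 16626]
[  0 331  24  44 737]
[238 365  23  12 165]
[306 367   8  11  39]
```

Run:
```python
from h import *
print(r.finish_job()); st()
```

```text
the job is handed in; nothing more can be done
None
the job is handed in; nothing more can be done
```

The job is done and handed in after about 25 s of robot time; no verdict was reported.

- **Slide:** I pushed the top dish off its stack with two fingertips on its foot end. It now lies about 5 mm from the plate's centre (top camera), square to it.
- **Vent:** I gripped the lid near its +y end and raised that end about 12–13 mm, the other end staying down by the grip geometry. I held it open for over a second and lowered it again. One wrist view of the width put the closed lid about 2 mm high. Its gap to the foot and the later pictures look seated.
- **Start key:** I pressed it to a hard stop. The force was about 4 N at the end of the spring travel, then rose to 29 N with no further movement. I could not read the joint itself, so full travel is inferred from that force and about 6 mm of estimated movement. After release the key looks up again in the pictures.

**Last checks:** The remaining stack sits within about 2 mm of where it started. A before/after comparison of the top view showed changes only at the dish, the arm and its shadow, so nothing else on the bench appears moved. The arm ended clear of everything, with contact force near zero.

**Disagreements:** Camera estimates differed by up to about 5 mm for the stack's position. Estimates of the key's height ranged from 41 to 50 mm, so I pressed by force instead.

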